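# Open the reagent bottles and close the analyser's drawer

### The arm

A 7-joint arm with a two-finger parallel gripper is mounted at the origin on the work surface. World frame = base frame: x ahead of the robot, y to its left, z up, the work surface at z = 0. Lengths are in m, angles in degrees, forces in N, time in s.
With the tool pointing down it reaches from about 0.4 to 0.925 m from the base axis. Payload 5.6 kg.
Tool frame: the origin (TCP) lies midway between the tips of the shut fingers; the grasp point (between the pads) lies 19 mm behind it; z points along the fingers, y is the line along which they close (so a half turn about z gives the same grasp; the last joint's range is limited). The gripper opens to 85 mm and grips with 20 to 120 N. Pads are 22 mm wide; open, the fingers measure 114 mm over their backs; the gripper's body (76 mm by 85 mm) begins 54 mm behind the grasp point. The pads swing forward as they close: fully open they stand 13 mm farther back than shut.
Start: joints at [73.74, 26.786, -0.665, 91.828, 0.344, 61.387, -3.226], TCP at [0.155, -0.631, 0.231] pointing down, gripper open.
Joint ranges: [-144.91, 144.91], [-17.63, 115.5], [-89.93, 88.59], [15.96, 139.68], [-74.01, 254.01], [8.47, 105.57], [-167.45, 167.45]. Speed limits (degrees/s): [147.25, 147.25, 180, 180, 180, 180, 180].

### API

Orientations are given as [roll, pitch, yaw] about the fixed x, y, z axes, in that order (R = Rz(yaw) Ry(pitch) Rx(roll)).
In Python, from bench import read_state, grab_frame, sign_off gives the robot as it stands.
- The arm moves only by the shell command python3 -m pendant 'ROWS' [FORCE]. ROWS is JSON, a list of rows, each a list of 7 numbers: the turn, a rotation vector about the world's x, y, z as a fraction of full scale, then the shift along the world's x, y, z as a fraction of full scale, then the opening, from 0 (shut) to 1 (fully open). In form: [[wx, wy, wz, dx, dy, dz, fingers], ...]. A call has 1 to 12 rows; each row shifts and turns the commanded pose from where the row before left it; what a row does not reach is not made up. Full scale, the value 1, is 0.02 m for a shift and 0.1 rad for a turn. A row lasts 1/12 s, in which the tool goes at most 41.7 mm and 7.16 degrees, less where a joint would pass 70% of its speed; a pose out of reach is approached as far as the arm can. A call with a number of a shift or a turn outside -1 to 1 is refused whole. A call with a gripper value outside its range is refused whole. The fingers move at their own pace and stop on an object; FORCE is the grip in N (left out, the last holds). Time passes only in rows, so rows that do not move let the fingers close. It gives the time, the measured TCP pose, the force, the opening and the grip force at its end, in the units of the state.
- read_state(): the state, without advancing time (a new reading comes with each control period).
- grab_frame(name): name is "scene" or "top" or "wrist"; returns a dict with "img" (480x640x3 uint8, red, green, blue), "depth" (480x640 float32, m along the optical axis (not along the pixel's ray), 0 where there is no reading), "intrinsics" (3x3 intrinsics, pixels), "extrinsics" (4x4, takes a point from camera to world coordinates). Camera axes: x right, y down, z forward; pixel columns grow to the right and rows downward; lengths in m; the calibration is good to about 2 mm. A picture is of the moment at which its call begins.
- sign_off(): hands the job in; it is judged then, once.
The state is a dict: "time_s": time; "joints": joint angles; "qd": joint speeds; "tau": joint torques, N m; "position": TCP position; "eef_rot": TCP orientation; "ft_force": force on the tool from outside, world axes, zero at the start; "torque": the same for the moment, N m; "finger_gap": finger opening in m; "gripper_force": force on a finger pad.
Only numpy, scipy, OpenCV 4.12 (cv2) and the standard library are available. Lean on these libraries where they do the work, as an engineer would, in place of code of your own. Each camera call takes 0.05 s, during which the arm holds its last target. There are 200 camera calls.

### The job

Two of the bottles in the analyser's pulled-out reagent drawer still have their tight push-in stoppers: work both out and leave them lying in the steel tray. Keep every bottle down in its well: a straight pull only lifts the bottle, so rock each stopper from side to side as you draw it out. Then push the drawer fully home with the open bottles standing in it. Leave the other things on the bench where they are.

Things in the scene. Friction and masses are not known exactly. Their poses are not given: they have to be found in the camera images.
- stopper_a_head (a point): dark grey push-in stopper in the neck of bottle a, 58 mm long, 30 g. Flat upright head: 34 (x axis) by 14 (y axis) by 30 mm tall; below it a round plug 26 mm wide. This point: centre of the head; z points from plug to head, the plug's foot is 43 mm below. At the start it is 21 mm above the rim: head's underside 6 mm above the rim, plug 22 mm deep in the neck
- stopper_b_head (a point): dark grey push-in stopper in the neck of bottle b, 58 mm long, 30 g. Flat upright head: 34 (x axis) by 14 (y axis) by 30 mm tall; below it a round plug 26 mm wide. This point: centre of the head; z points from plug to head, the plug's foot is 43 mm below. At the start it is 21 mm above the rim: head's underside 6 mm above the rim, plug 22 mm deep in the neck
- stopper_a: stopper a as a whole (origin at the plug's foot). A soft lip in the neck, 7 to 15 mm below the rim, grips the plug with about 12 N of dry friction along its axis, more than the bottle weighs: a straight pull, even a slow one, brings the bottle up too. The lip lets go after about 12 mm of rise; the plug is out of the neck after 22 mm
- stopper_b: stopper b as a whole, like a. While it is tilted to and fro about the lip (32 mm below the head's centre) its grip along the axis falls to about 5 N and the bottle stays down: swing it about 8 degrees each way, rising some 2 mm a swing. The neck's bore lets it tilt some 9 degrees
- bottle_a_mouth (a point): Bottle a: white filled reagent bottle (0.65 kg), body 72 mm wide, loose in one of the drawer's three wells (2 mm play each side, walls 46 mm deep). Neck 42 mm wide outside. This point: centre of the neck's rim, 126 mm above the bottle's foot and 139 mm above the bench while it stands down in its well
- bottle_b_mouth (a point): Bottle b: white filled reagent bottle (0.65 kg), body 72 mm wide, loose in one of the drawer's three wells (2 mm play each side, walls 46 mm deep). Neck 42 mm wide outside. This point: centre of the neck's rim, 126 mm above the bottle's foot and 139 mm above the bench while it stands down in its well
- capped_top (a point): a third bottle in the drawer, same body, with a flat white screw cap 56 mm wide; it needs nothing. This point: centre of its top, 114 mm above its foot, 127 mm above the bench
- drawer (a joint): the analyser's reagent drawer, in m: starts pulled right out at 0, is fully home at 0.16, front flush with the analyser's. Stiff: some 6 N to slide it. Three wells side by side, 81 mm apart. The bay it enters has its upper edge 158 mm above the bench: open bottles pass under it, stoppered ones (175 mm) do not
- drawer_handle (a point): middle of the drawer's bar handle, 65 mm above the bench: a bar 10 mm thick, 100 mm long (y axis), 40 mm out from the drawer's front panel (266 mm wide, top 85 mm above the bench). x axis points level into the analyser: the drawer closes along +x. Row of wells 90 mm along +x from here; analyser's front 200 mm along +x when the drawer is at 0
- tray_in (a point): centre of the inner floor (4 mm above the bench) of a loose shallow steel tray, 160 (x axis) by 120 (y axis) mm outside, 4 mm walls, 20 mm high, 0.45 kg
- tube_rack_mid (a point): bystander: white rack, 150 (x axis) by 42 mm, with four stoppered blood tubes, 94 mm tall; point 45 mm up
- pot_mid (a point): bystander: specimen pot with white lid, 46 mm wide, 57 mm tall; point half-way up
- slide_box_mid (a point): bystander: box of slides, 84 (x axis) by 34 by 33 mm; point half-way up
- syringe_mid (a point): bystander: syringe lying on the bench, 150 mm long (x axis) and up to 34 mm wide; point on its axis, 12 mm up
- wash_bottle_mid (a point): bystander: wash bottle, 64 mm wide, 190 mm tall with its spout; point 65 mm up
- tip_box_mid (a point): bystander: pipette-tip box, 122 (x axis) by 87 by 56 mm; point half-way up
There are look-alikes about, which are no part of the job. What is shaped like the part that bears bottle_a_mouth but black is not meant. What is shaped like the part that bears bottle_b_mouth but purple is not meant.

How it is judged (in metres and radians):
On the way, in this order (a step that is already met when the one before it is completed fails the run):
1. one stopper is fully out of its bottle ((distance between stopper_a_head and bottle_a_mouth above 0.05 m or distance between stopper_b_head and bottle_b_mouth above 0.05 m)), for 0.1 s.
2. both stoppers lie in the tray (x of stopper_a_head in the frame of tray_in between -0.075 and 0.075 m and y of stopper_a_head in the frame of tray_in between -0.055 and 0.055 m and z of stopper_a_head in the frame of tray_in between 0 and 0.04 m and x of stopper_b_head in the frame of tray_in between -0.075 and 0.075 m and y of stopper_b_head in the frame of tray_in between -0.055 and 0.055 m and z of stopper_b_head in the frame of tray_in between 0 and 0.04 m and linear speed of each of stopper_a, stopper_b below 0.03 m/s), for 0.2 s.
3. the drawer is pushed fully home (value of joint drawer above 0.155 m), for 0.2 s.
At the end, for the whole second after the job is handed in: The drawer is within 5 mm of fully home; both stoppers are in the tray (centres of their heads over its floor and less than 40 mm above it) and at rest; all three bottles stand upright (within 0.15 rad) and down in their wells (within 6 mm of their starting height) (all of step 2 and value of joint drawer above 0.155 m and angle between each of bottle_a_mouth, bottle_b_mouth, capped_top's own z axis and vertical below 0.15 rad and height (world z) of bottle_a_mouth between 0.133 and 0.145 m and height (world z) of bottle_b_mouth between 0.133 and 0.145 m and height (world z) of capped_top between 0.121 and 0.133 m); the robot touches nothing.
It fails at once if a bottle is lifted more than 10 mm in its well (height (world z) of any of bottle_a_mouth, bottle_b_mouth above 0.149 m or height (world z) of capped_top above 0.137 m).
It fails at once if a bystander is moved more than 40 mm (distance of any of tube_rack_mid, pot_mid, slide_box_mid, syringe_mid, wash_bottle_mid, tip_box_mid from where it was at the start of the episode above 0.04 m).
It fails at once if a standing bystander is knocked over (angle between any of tube_rack_mid, pot_mid, wash_bottle_mid's own z axis and vertical above 0.6 rad).
It also fails if it takes over 72 s, if anything falls off the work surface, if the arm or the gripper's body presses on something with over 40 N, if the wrist force passes 120 N, or if a joint passes its speed limit or range.

## Working session

There is one attempt and no reset: what is moved stays moved. The work goes in short steps, Python scripts to look and compute and a shell command to move; the robot and the scene stay as the last step left them, time stands still between calls to the robot, and variables do not carry over. Pictures are saved under pics/ and viewed, at most 10 in all, crops included, and the job is handed in when it is done.

```bash
mkdir -p pics; cat > h.py <<'E'
import numpy as np, cv2
from bench import read_state, grab_frame, sign_off
def cloud(f):
    K=f["intrinsics"];d=f["depth"];v,u=np.indices(d.shape)
    p=np.stack([(u-K[0][2])/K[0][0]*d,(v-K[1][2])/K[1][1]*d,d],-1)
    T=np.array(f["extrinsics"]);return p@T[:3,:3].T+T[:3,3]
def save(f,n,crop=None,s=1):
    im=f["img"][:,:,::-1]
    if crop: a,b,c,d=crop; im=im[b:d,a:c]
    cv2.imwrite("pics/"+n,cv2.resize(im,None,fx=s,fy=s))
E
python3 - <<'E'
from h import *
a=grab_frame("top");b=grab_frame("scene")
import pickle;pickle.dump((a,b),open("f.pkl","wb"))
im=np.hstack([cv2.resize(x["img"],(640,480)) for x in (a,)])
save(a,"top.png");save(b,"scene.png")
print(read_state()); print(a["extrinsics"],b["extrinsics"])
E
```

```text
{'time_s': 0.1, 'joints': array([73.7408425 , 26.83213626, -0.66426524, 91.87457692,  0.34371768,
       61.38534029, -3.22549736]), 'qd': array([ 0.00085919, -0.13738571,  0.09779548, -0.14956589,  0.08676384,
        0.05169783, -0.0543371 ]), 'tau': array([ 4.86315075e-04, -5.33522666e+01,  2.09261564e-02, -2.51968539e+01,
        1.14171510e-02,  4.33088135e-03, -1.05775271e-05]), 'position': array([ 0.15481237, -0.6307949 ,  0.23042789]), 'eef_rot': array([-1.79910162e+02,  6.71257879e-03,  1.37915029e+01]), 'ft_force': array([ 0.93564039, -0.29412732,  0.56342266]), 'torque': array([0.01846155, 0.01322723, 0.00876345]), 'gripper_force': 0.0, 'finger_gap': 0.08522790464929202}
[[-0.02414295 -0.98424758  0.17513941  0.27885375]
 [-0.99970661  0.02342745 -0.006152   -0.01044174]
 [ 0.00195202 -0.17523655 -0.98452442  1.38929641]
 [ 0.          0.          0.          1.        ]] [[-0.64110709  0.48797947 -0.59233245  1.22936123]
 [ 0.76715312  0.38596774 -0.51235242  0.5888729 ]
 [-0.02139624 -0.78288245 -0.62180163  0.88506186]
 [ 0.          0.          0.          1.        ]]
```

View pics/top.png

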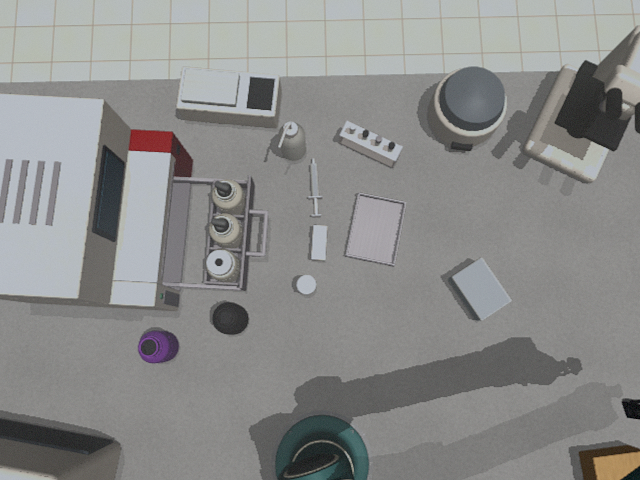

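View pics/scene.png

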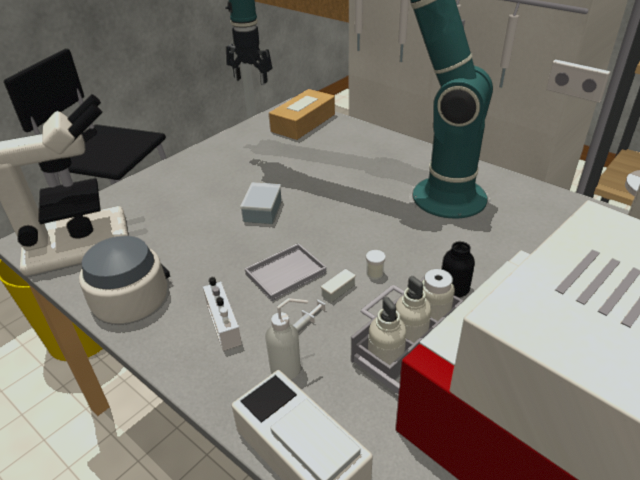

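Top view: the analyser is on the left and the drawer closes to image left (about +y). Candidates for the stoppered bottles are the white ones with stoppers at (223,187) and (221,225). The look-alikes are the black bottle (230,318), the purple bottle (157,346) and the capped bottle (220,264). I choose the two white bottles with dark heads. Tray is at (376,230), handle at (262,233). Pot (306,285), slide box (319,243), syringe (315,188) and wash bottle (291,140) stand between them.

```bash
python3 - <<'E'
from h import *
import pickle
a,b=pickle.load(open("f.pkl","rb"))
P=cloud(a); im=a["img"].astype(int)
def box(x0,y0,x1,y1,zl,zh,dark=None,name=""):
    Q=P[y0:y1,x0:x1].reshape(-1,3);c=im[y0:y1,x0:x1].reshape(-1,3)
    m=(Q[:,2]>zl)&(Q[:,2]<zh)
    if dark: m&=c.max(1)<dark
    q=Q[m]
    r=cv2.minAreaRect((q[:,:2]*1000).astype(np.float32))
    print(name,len(q),"mean",q.mean(0).round(4),"rect",np.round(r[0],1),np.round(r[1],1),round(r[2],1),"zmax",q[:,2].max().round(3))
box(205,170,250,208,.165,.19,None,"headA top")
box(205,208,250,245,.165,.19,None,"headB top")
box(205,170,250,212,.132,.145,None,"rimA")
box(205,212,250,248,.132,.145,None,"rimB")
box(200,245,242,285,.122,.134,None,"cap")
box(249,205,275,262,.05,.08,None,"handle")
box(160,170,256,295,.075,.09,None,"drawer top")
box(340,185,412,270,.013,.03,None,"tray rim")
box(340,185,412,270,.001,.008,None,"tray floor")
box(290,270,320,298,.04,.07,None,"pot");box(305,220,332,265,.02,.05,None,"slide");box(300,150,330,220,.008,.05,None,"syr")
box(270,115,310,165,.05,.25,None,"wash");box(335,115,405,168,.02,.12,None,"rack");box(110,130,180,310,.1,.6,None,"analyser front")
save(a,"crop.png",(190,165,290,300),4)
E
```

```text
headA top 95 mean [0.6135 0.2013 0.1737] rect [615.5 202.5] [34.5 14.7] 63.5 zmax 0.184
headB top 99 mean [0.5333 0.2073 0.1735] rect [534.2 208.2] [33.8 14. ] 76.0 zmax 0.182
rimA 114 mean [0.6108 0.199  0.1379] rect [613.8 200.8] [38.  41.7] 52.4 zmax 0.144
rimB 117 mean [0.5315 0.2049 0.138 ] rect [533.2 205.9] [37.5 40.4] 62.8 zmax 0.145
cap 489 mean [0.4528 0.2148 0.1274] rect [452.5 214.5] [54.7 53.8] 88.4 zmax 0.134
handle 348 mean [0.5325 0.1298 0.0687] rect [533.5 136.6] [ 45.8 118.7] 85.4 zmax 0.08
drawer top 552 mean [0.5226 0.174  0.0838] rect [497.1 193.3] [141.2 326.7] 58.8 zmax 0.09
tray rim 440 mean [ 0.5404 -0.148   0.0198] rect [ 541.4 -145.8] [120.2 161.5] 76.7 zmax 0.028
tray floor 3528 mean [ 0.545  -0.1455  0.0041] rect [ 548.2 -147.1] [176.8 211.7] 88.3 zmax 0.008
pot 306 mean [0.4057 0.0247 0.0577] rect [405.7  24.6] [44.2 42.5] 89.1 zmax 0.065
slide 495 mean [ 0.5077 -0.0071  0.0339] rect [508.4  -7.1] [33.9 85.1] 85.5 zmax 0.043
syr 387 mean [0.6565 0.0034 0.0186] rect [ 6.591e+02 -1.000e-01] [166.3  68.7] 1.7 zmax 0.05
wash 768 mean [0.7435 0.0529 0.1144] rect [765.2  58.4] [115.3  70.1] 15.5 zmax 0.19
rack 1057 mean [ 0.7472 -0.1377  0.0639] rect [ 750.9 -138.5] [150.2  45.7] 62.2 zmax 0.102
analyser front 10785 mean [0.5465 0.3666 0.2054] rect [547.6 374.1] [122.9 380. ] 85.4 zmax 0.319
```

View pics/crop.png

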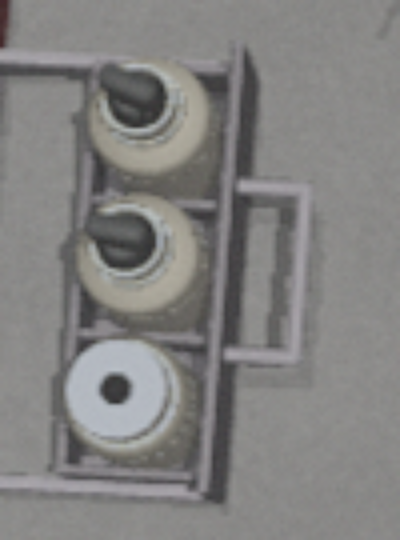

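The crop confirms the two stoppered white bottles, with the stopper heads in the upper two wells and the capped bottle in the lowest. Sizes and heights match the description (34×14 heads, 175 top, 139 rim, 127 cap). Now moving above A.

```bash

python3 -m pendant '[[0,0,0.2,0.55,0.99,0.2,0.5],[0,0,0.2,0.55,0.99,0.2,0.5],[0,0,0.2,0.55,0.99,0.2,0.5],[0,0,0.2,0.55,0.99,0.2,0.5],[0,0,0.2,0.55,0.99,0,0.5],[0,0,0.2,0.55,0.99,0,0.5],[0,0,0.2,0.55,0.99,0,0.5],[0,0,0.2,0.55,0.99,0,0.5],[0,0,0.2,0.55,0.99,0,0.5],[0,0,0.2,0.55,0.99,0,0.5],[0,0,0.2,0.55,0.99,0,0.5],[0,0,0.2,0.55,0.99,0,0.5]]' 40
python3 -m pendant '[[0,0,0.2,0.55,0.99,0,0.5],[0,0,0.2,0.55,0.99,0,0.5],[0,0,0.2,0.55,0.99,0,0.5],[0,0,0.2,0.55,0.99,0,0.5],[0,0,0.2,0.55,0.99,0,0.5],[0,0,0.2,0.55,0.99,0,0.5],[0,0,0.2,0.55,0.99,0,0.5],[0,0,0.2,0.55,0.99,0,0.5],[0,0,0.2,0.55,0.99,0,0.5],[0,0,0.2,0.55,0.99,0,0.5],[0,0,0.2,0.55,0.99,0,0.5],[0,0,0.2,0.55,0.99,0,0.5]]'
python3 -m pendant '[[0,0,0.2,0.55,0.99,0,0.5],[0,0,0.2,0.55,0.99,0,0.5],[0,0,0.2,0.55,0.99,0,0.5],[0,0,0.2,0.55,0.99,0,0.5],[0,0,0.2,0.55,0.99,0,0.5],[0,0,0.2,0.55,0.99,0,0.5],[0,0,0.2,0.55,0.99,0,0.5],[0,0,0.2,0.55,0.99,0,0.5],[0,0,0.2,0.55,0.99,0,0.5],[0,0,0.2,0.55,0.99,0,0.5]]'
```

```text
time_s: 1.1
position: [0.2876, -0.392, 0.2472]
eef_rot: [-180.0, 0.0, 27.6]
ft_force: [-0.2, -0.0, -0.3]
finger_gap: 0.0425
gripper_force: 0.0
time_s: 2.1
position: [0.4193, -0.1542, 0.2473]
eef_rot: [180.0, 0.0, 41.4]
ft_force: [0.1, -0.5, 0.1]
finger_gap: 0.0426
gripper_force: 0.0
time_s: 2.93
position: [0.529, 0.0438, 0.2472]
eef_rot: [180.0, 0.0, 52.9]
ft_force: [0.5, 0.6, 0.3]
finger_gap: 0.0427
gripper_force: 0.0
```

```bash

python3 -m pendant '[[0,0,0.23,0.54,0.99,0,0.5],[0,0,0.23,0.54,0.99,0,0.5],[0,0,0.23,0.54,0.99,0,0.5],[0,0,0.23,0.54,0.99,0,0.5],[0,0,0.23,0.54,0.99,0,0.5],[0,0,0.23,0.54,0.99,0,0.5],[0,0,0.23,0.54,0.99,0,0.5],[0,0,0.23,0.54,0.99,0,0.5],[0,0,0,0,0,0,0.5]]'
python3 - <<'E'
from h import *
f=grab_frame("wrist");P=cloud(f);save(f,"w1.png")
for n,c in (("A",(.615,.202)),("B",(.534,.207))):
    m=(abs(P[...,0]-c[0])<.03)&(abs(P[...,1]-c[1])<.03)&(P[...,2]>.16)&(P[...,2]<.185)
    q=P[m];print(n,len(q),[np.round(t,1) for t in cv2.minAreaRect((q[:,:2]*1000).astype(np.float32))] if len(q) else 0,q[:,2].max() if len(q) else 0)
print(read_state()["position"],read_state()["eef_rot"])
E
```

```text
time_s: 3.68
position: [0.6151, 0.2062, 0.247]
eef_rot: [-179.9, -0.2, 63.7]
ft_force: [-0.7, 0.8, -0.3]
finger_gap: 0.043
gripper_force: 0.0
A 1010 [array([613.9, 205.3]), array([33. , 13.9]), np.float64(65.7)] 0.17765528768362726
B 1155 [array([533.8, 210.9]), array([33.2, 13.7]), np.float64(77.5)] 0.1776194233927921
[0.61463183 0.20386749 0.24684654] [-1.79909638e+02 -6.63839206e-02  6.35346461e+01]
```

View pics/w1.png

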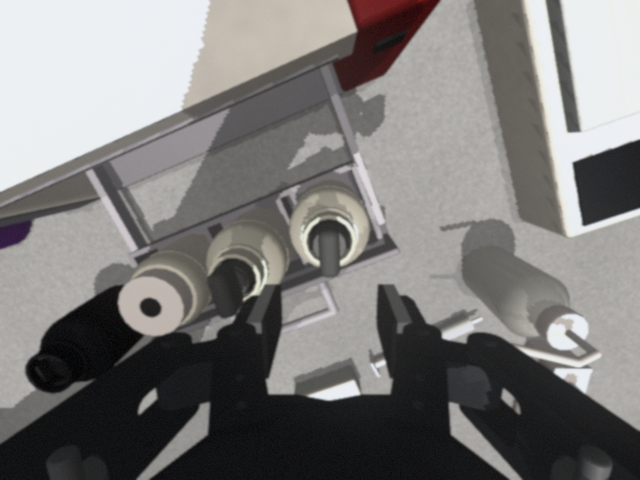

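The wrist view shows head A at (330,250), centred between the fingers at x 270 and 388 and aligned with them. Now descend and grip.

```bash

python3 -m pendant '[[0,0,0.1,0,0,-0.85,0.5],[0,0,0.1,0,0,-0.85,0.5],[0,0,0,0,0,-0.85,0.5],[0,0,0,0,0,-0.85,0.5],[0,0,0,0,0,-0.85,0.5],[0,0,0,0,0,-0.85,0.5],[0,0,0,0,0,0,0.5],[0,0,0,0,0,0,0.5]]' 
python3 -m pendant '[[0,0,0,0,0,0,0],[0,0,0,0,0,0,0],[0,0,0,0,0,0,0],[0,0,0,0,0,0,0],[0,0,0,0,0,0,0],[0,0,0,0,0,0,0]]' 50
```

```text
time_s: 4.4
position: [0.6145, 0.1995, 0.1447]
eef_rot: [-179.9, 0.1, 64.4]
ft_force: [0.2, 0.2, 1.0]
finger_gap: 0.0428
gripper_force: 0.0
time_s: 4.9
position: [0.6152, 0.2014, 0.1468]
eef_rot: [180.0, -0.1, 64.5]
ft_force: [-4.0, 1.3, 6.0]
finger_gap: 0.0125
gripper_force: 52.4
```

```bash

python3 -m pendant '[[0.28,0.59,0,0.053,-0.025,0.02,0],[0.28,0.59,0,0.053,-0.025,0.02,0],[-0.39,-0.81,0,-0.073,0.035,0.033,0],[-0.39,-0.81,0,-0.073,0.035,0.033,0],[-0.39,-0.81,0,-0.073,0.035,0.033,0]]' 
python3 -m pendant '[[0.39,0.81,0,0.08,-0.04,0.033,0],[0.39,0.81,0,0.08,-0.04,0.033,0],[0.39,0.81,0,0.08,-0.04,0.033,0]]'
python3 - <<'E'
from h import *
f=grab_frame("top");P=cloud(f)
for n,(x0,y0,x1,y1) in (("A",(205,170,250,212)),("B",(205,212,250,248))):
    q=P[y0:y1,x0:x1].reshape(-1,3);q=q[(q[:,2]>.13)&(q[:,2]<.15)];print(n,len(q),np.median(q[:,2]))
s=read_state();print(s["position"],s["eef_rot"],s["ft_force"])
E
```

```text
time_s: 5.32
position: [0.6124, 0.2008, 0.1467]
eef_rot: [172.0, 0.1, 64.4]
ft_force: [-1.7, 0.9, -8.7]
finger_gap: 0.0129
gripper_force: 53.5
time_s: 5.57
position: [0.617, 0.1994, 0.1501]
eef_rot: [-172.4, 0.1, 64.6]
ft_force: [1.4, -0.2, -8.1]
finger_gap: 0.0134
gripper_force: 54.3
A 69 0.13864941233270134
B 139 0.13845401155818737
[0.62082037 0.19511094 0.14852602] [-1.72180985e+02  8.64952706e-02  6.41584220e+01] [ 1.46613699 -0.87465122  7.20508899]
```

```bash

python3 -m pendant '[[-0.39,-0.81,0,-0.09,0.043,0.033,0],[-0.39,-0.81,0,-0.09,0.043,0.033,0],[-0.39,-0.81,0,-0.09,0.043,0.033,0],[0.39,0.81,0,0.097,-0.046,0.033,0],[0.39,0.81,0,0.097,-0.046,0.033,0],[0.39,0.81,0,0.097,-0.046,0.033,0]]' 
python3 -m pendant '[[-0.39,-0.81,0,-0.105,0.05,0.033,0],[-0.39,-0.81,0,-0.105,0.05,0.033,0],[-0.39,-0.81,0,-0.105,0.05,0.033,0],[0.39,0.81,0,0.113,-0.054,0.033,0],[0.39,0.81,0,0.113,-0.054,0.033,0],[0.39,0.81,0,0.113,-0.054,0.033,0]]'
python3 - <<'E'
from h import *
f=grab_frame("top");P=cloud(f);save(f,"t2.png",(180,150,300,300),4)
for n,(x0,y0,x1,y1) in (("A",(205,170,250,212)),("B",(205,212,250,248))):
    q=P[y0:y1,x0:x1].reshape(-1,3);q=q[(q[:,2]>.13)&(q[:,2]<.15)];print(n,len(q),np.median(q[:,2]))
f=grab_frame("scene");save(f,"s2.png",(330,240,480,390),4)
s=read_state();print(s["position"],s["eef_rot"],s["ft_force"])
E
```

```text
time_s: 6.12
position: [0.6171, 0.1993, 0.1538]
eef_rot: [-172.4, 0.1, 64.6]
ft_force: [1.6, 0.3, -8.2]
finger_gap: 0.0132
gripper_force: 54.3
time_s: 6.62
position: [0.6174, 0.1991, 0.1576]
eef_rot: [-172.3, 0.1, 64.7]
ft_force: [1.3, -1.2, -7.5]
finger_gap: 0.0131
gripper_force: 54.3
A 89 0.1401195349351152
B 144 0.1379356577991001
[0.62124546 0.19441799 0.15546094] [-1.72471247e+02  1.51285917e-01  6.40796940e+01] [ 0.0177864   0.59663767 -8.94818655]
```

View pics/s2.png

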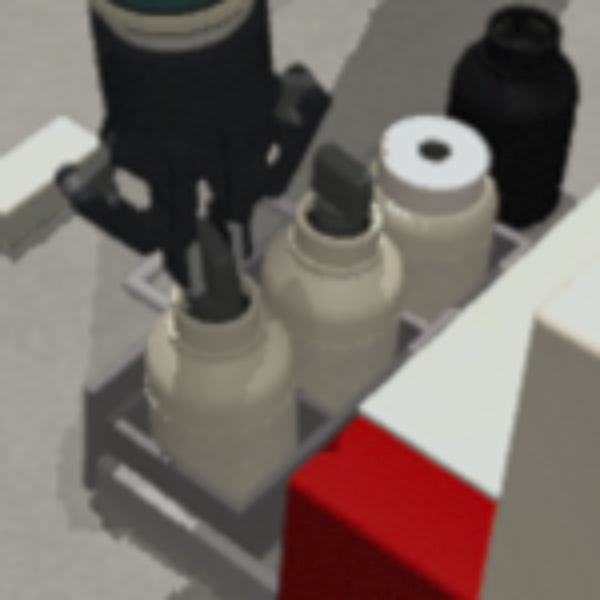

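Scene crop: gripper holds stopper A in its tilted position at (215,270), with the bottle down in its well like its neighbours. Rim height is 0.140, so the bottle is still down. Two more swing pairs.

```bash

python3 -m pendant '[[-0.39,-0.81,0,-0.12,0.057,0.033,0],[-0.39,-0.81,0,-0.12,0.057,0.033,0],[-0.39,-0.81,0,-0.12,0.057,0.033,0],[0.39,0.81,0,0.127,-0.061,0.033,0],[0.39,0.81,0,0.127,-0.061,0.033,0],[0.39,0.81,0,0.127,-0.061,0.033,0]]' 
python3 -m pendant '[[-0.39,-0.81,0,-0.135,0.065,0.033,0],[-0.39,-0.81,0,-0.135,0.065,0.033,0],[-0.39,-0.81,0,-0.135,0.065,0.033,0],[0.39,0.81,0,0.14,-0.068,0.033,0],[0.39,0.81,0,0.14,-0.068,0.033,0]]'
python3 - <<'E'
from h import *
f=grab_frame("top");P=cloud(f)
for n,(x0,y0,x1,y1) in (("A",(205,170,250,212)),("B",(205,212,250,248))):
    q=P[y0:y1,x0:x1].reshape(-1,3);q=q[(q[:,2]>.13)&(q[:,2]<.15)];print(n,len(q),np.median(q[:,2]))
s=read_state();print(s["position"],s["eef_rot"],s["ft_force"])
E
```

```text
time_s: 7.22
position: [0.6173, 0.1998, 0.1622]
eef_rot: [-172.4, 0.1, 64.7]
ft_force: [1.2, 0.9, -6.5]
finger_gap: 0.0132
gripper_force: 54.5
time_s: 7.63
position: [0.6125, 0.2044, 0.1668]
eef_rot: [-177.6, 0.0, 65.1]
ft_force: [1.8, -1.0, 0.5]
finger_gap: 0.0134
gripper_force: 56.0
A 0 nan
B 147 0.13823847075710116
[0.61890019 0.19867084 0.16632435] [-1.77556037e+02 -5.12164686e-02  6.44122307e+01] [ 4.5737038  -1.93879914 -0.52539764]
  return _methods._mean(a, axis=axis, dtype=dtype,
  ret = ret.dtype.type(ret / rcount)
```

Lip has let go (force about 0). Straighten and draw up.

```bash

python3 -m pendant '[[-0.19,-0.4,0,-0.077,0.037,0.05,0],[0,0,0,0,0,0.1,0],[0,0,0,0,0,0.2,0],[0,0,0,0,0,0.4,0],[0,0,0,0,0,0.5,0],[0,0,0,0,0,0.5,0],[0,0,0,0,0,0.5,0]]' 
python3 - <<'E'
from h import *
f=grab_frame("top");P=cloud(f)
f2=grab_frame("scene");save(f2,"s3.png",(330,200,480,390),3);P2=cloud(f2)
for n,c in (("A",(.614,.202)),("B",(.534,.207))):
  for X in (P,P2):
    q=X.reshape(-1,3);q=q[(np.hypot(q[:,0]-c[0],q[:,1]-c[1])<.03)&(q[:,2]>.12)&(q[:,2]<.155)];q=q[np.hypot(q[:,0]-c[0],q[:,1]-c[1])>.012];print(n,len(q),np.percentile(q[:,2],[50,80,95]) if len(q) else 0)
s=read_state();print(s["position"],s["eef_rot"],s["ft_force"])
E
```

```text
time_s: 8.27
position: [0.6156, 0.2004, 0.2119]
eef_rot: [179.7, -0.0, 64.4]
ft_force: [0.7, 0.3, -0.5]
finger_gap: 0.0132
gripper_force: 56.0
A 0 0
A 384 [0.13201853 0.13851309 0.14053666]
B 94 [0.1339305  0.14064191 0.1484673 ]
B 341 [0.13505893 0.14053707 0.15090571]
[0.61653335 0.20089928 0.21311797] [ 1.79604869e+02 -1.49182963e-01  6.44237396e+01] [ 0.23206447  0.48139737 -0.38583092]
```

View pics/s3.png

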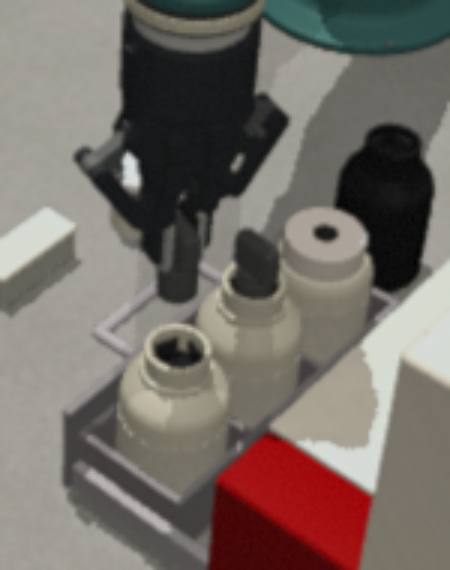

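Scene crop: stopper A is free of the neck at (180,290). Bottle A at (175,350) is open and down in its well. Carrying it to the tray while turning the yaw.

```bash

python3 -m pendant '[[0,0,0,0,0,0.8,0],[0,0,-0.68,-0.17,-0.8,0,0],[0,0,-0.68,-0.17,-0.8,0,0],[0,0,-0.68,-0.17,-0.8,0,0],[0,0,-0.68,-0.17,-0.8,0,0],[0,0,-0.68,-0.17,-0.8,0,0],[0,0,-0.68,-0.17,-0.8,0,0],[0,0,-0.68,-0.17,-0.8,0,0],[0,0,-0.68,-0.17,-0.8,0,0],[0,0,-0.68,-0.17,-0.8,0,0],[0,0,-0.68,-0.17,-0.8,0,0]]' 
python3 -m pendant '[[0,0,-0.68,-0.17,-0.8,0,0],[0,0,-0.68,-0.17,-0.8,0,0],[0,0,-0.68,-0.17,-0.8,0,0],[0,0,-0.68,-0.17,-0.8,0,0],[0,0,-0.68,-0.17,-0.8,0,0],[0,0,-0.68,-0.17,-0.8,0,0],[0,0,-0.68,-0.17,-0.8,0,0],[0,0,-0.68,-0.17,-0.8,0,0],[0,0,-0.68,-0.17,-0.8,0,0],[0,0,-0.68,-0.17,-0.8,0,0],[0,0,0,0,0,0,0]]'
```

```text
time_s: 9.28
position: [0.5808, 0.0394, 0.2261]
eef_rot: [179.8, 0.0, 25.3]
ft_force: [-0.2, 0.3, -0.2]
finger_gap: 0.0135
gripper_force: 56.1
time_s: 10.2
position: [0.5462, -0.1238, 0.226]
eef_rot: [179.7, 0.0, -13.9]
ft_force: [-0.5, -0.2, -0.5]
finger_gap: 0.0134
gripper_force: 56.1
```

```bash

python3 -m pendant '[[-0.225,-0.955,0,0,0,-0.8,0],[-0.225,-0.955,0,0,0,-0.8,0],[-0.225,-0.955,0,0,0,-0.8,0],[-0.225,-0.955,0,0,0,-0.8,0],[-0.225,-0.955,0,0,0,-0.8,0],[-0.225,-0.955,0,0,0,-0.8,0],[-0.225,-0.955,0,0,0,-0.8,0],[-0.225,-0.955,0,0,0,-0.8,0],[0,0,0,0,0,-0.8,0],[0,0,0,0,0,-0.8,0],[0,0,0,0,0,0,0]]'
```

```text
time_s: 11.12
position: [0.5503, -0.1335, 0.1256]
eef_rot: [177.8, -29.6, -13.1]
ft_force: [0.2, 0.3, -0.3]
finger_gap: 0.0131
gripper_force: 56.1
```

```bash

python3 -m pendant '[[-0.12,-0.48,0,0,0.2,-0.4,0],[-0.12,-0.48,0,0,0.2,-0.4,0],[0,0,0,0,0,0,0]]'
python3 -c "
from h import *
print(read_state()['joints'])"
```

```text
time_s: 11.37
position: [0.5624, -0.1309, 0.1506]
eef_rot: [178.1, -32.2, -13.3]
ft_force: [0.5, 1.4, 0.4]
finger_gap: 0.0134
gripper_force: 56.1
[  15.85735175   16.61579548  -10.06601126  129.1983676    73.0436322
    8.50712162 -167.4056615 ]
```

```bash

python3 -m pendant '[[0.2,0.78,0,-0.1,0,0,0],[0.2,0.78,0,-0.1,0,0,0],[0.2,0.78,0,-0.1,0,0,0],[0.2,0.78,0,-0.1,0,0,0],[0.2,0.78,0,-0.1,0,0,0],[0.2,0.78,0,-0.1,0,0,0],[0.2,0.78,0,-0.1,0,0,0],[0,0,0,0,0,0,0]]'
python3 -c "
from h import *
print(read_state()['joints'])"
```

```text
time_s: 12.03
position: [0.5542, -0.139, 0.1492]
eef_rot: [177.4, -5.7, -13.7]
ft_force: [1.4, -0.1, 0.7]
finger_gap: 0.0129
gripper_force: 56.1
[  38.02099745   27.56521465  -36.39612708  109.52560417   27.52365571
   45.55680256 -117.30248303]
```

```bash

python3 -m pendant '[[0.18,0.75,0,-0.04,0.09,0,0],[0.18,0.75,0,-0.04,0.09,0,0],[0.18,0.75,0,-0.04,0.09,0,0],[0.18,0.75,0,-0.04,0.09,0,0],[0.18,0.75,0,-0.04,0.09,0,0],[0.18,0.75,0,-0.04,0.09,0,0],[0.18,0.75,0,-0.04,0.09,0,0],[0.18,0.75,0,-0.04,0.09,0,0],[0.18,0.75,0,-0.04,0.09,0,0],[0,0,0,0,0,0,0]]'
python3 -c "
from h import *
print(read_state()['joints'],read_state()['position'])"
```

```text
time_s: 12.87
position: [0.5444, -0.1214, 0.1454]
eef_rot: [177.3, 34.3, -13.5]
ft_force: [-0.9, 0.2, -1.4]
finger_gap: 0.0129
gripper_force: 56.1
[  29.58227667   48.25393221  -33.59975031   82.00337059   18.30490627
   91.34931896 -110.22158295] [ 0.54442478 -0.121434    0.14541394]
```

```bash

python3 -m pendant '[[0,0.2,0,0,0,-0.8,0],[0,0.2,0,0,0,-0.8,0],[0,0,0,0,0,-0.8,0],[0,0,0,0,0,-0.8,0],[0,0,0,0,0,-0.8,0],[0,0,0,0,0,-0.8,0],[0,0,0,0,0,-0.4,0],[0,0,0,0,0,0,0],[0,0,0,0,0,0,0]]'
python3 -c "
from h import *
print(read_state()['joints'])"
```

```text
time_s: 13.62
position: [0.5439, -0.1219, 0.0434]
eef_rot: [176.7, 36.4, -13.9]
ft_force: [-1.1, 0.4, 0.1]
finger_gap: 0.0129
gripper_force: 56.1
[  27.89639776   56.59836821  -31.2143088    81.62111491   21.05464537
   85.95728536 -111.13046321]
```

```bash

python3 -m pendant '[[0.15,0.7,0,0,0,-0.1,0],[0.15,0.7,0,0,0,-0.1,0],[0,0,0,0,0,-0.1,0],[0,0,0,0,0,0,0],[0,0,0,0,0,0,0.35],[0,0,0,0,0,0,0.35],[0,0,0,0,0,0,0.35],[0,0,0,0,0,0,0.35],[0,0,0,0,0,0,0.35]]'
python3 -m pendant '[[0,0,0,0.3,0,0.4,0.35],[0,0,0,0.3,0,0.6,0.35],[0,0,0,0.3,0,0.8,0.35],[0,0,0,0.3,0,0.8,0.35],[0,0,0,0,0,1,0.35],[0,0,0,0,0,1,0.35],[0,-0.8,0,0,0,1,0.4],[0,-0.8,0,0,0,1,0.4],[0,-0.8,0,0,0,1,0.4],[0,-0.8,0,0,0,0.7,0.4],[0,0,0,0,0,0,0.4]]'
python3 - <<'E'
from h import *
f=grab_frame("top");P=cloud(f);save(f,"t4.png",(180,150,440,320),3)
s=read_state();print(s["position"],s["eef_rot"],s["joints"])
E
```

```text
time_s: 14.37
position: [0.5443, -0.1221, 0.0383]
eef_rot: [176.3, 44.5, -14.1]
ft_force: [-0.0, 0.5, -0.0]
finger_gap: 0.0299
gripper_force: 0.0
time_s: 15.28
position: [0.5692, -0.1221, 0.2109]
eef_rot: [-178.8, 26.0, -11.2]
ft_force: [-0.2, -0.6, 1.7]
finger_gap: 0.0343
gripper_force: 0.0
[ 0.56873897 -0.12224491  0.20866226] [-178.84868703   26.30059724  -11.24129903] [  31.73673076   41.92055772  -35.37549002   81.4611023    16.02382895
   89.38346842 -106.93766744]
```

View pics/t4.png

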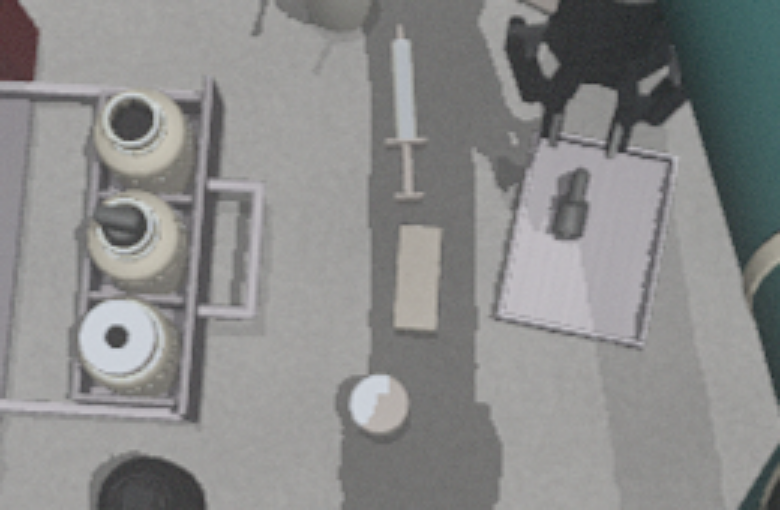

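Crop of the top view: stopper A lies in the tray at (570,205). Bottle A at (130,120) is open. Stopper B is still in at (120,222). Computing the turn to B.

```bash
cat > turn.py <<'E'
import sys,numpy as np
from h import read_state
from scipy.spatial.transform import Rotation as R
s=read_state();a=[float(x) for x in sys.argv[1:7]]
r=(R.from_euler('xyz',a[3:],degrees=True)*R.from_euler('xyz',s["eef_rot"],degrees=True).inv()).as_rotvec()
print("turn units",(r/.1).round(2),"shift units",((np.array(a[:3])-s["position"])/.02).round(2),"now",s["position"].round(4),s["eef_rot"].round(1))
E
python3 turn.py .534 .208 .247 180 0 76.5
```

```text
turn units [ 2.55 -4.38 15.07] shift units [-1.74 16.51  1.92] now [ 0.5687 -0.1222  0.2087] [-178.8   26.3  -11.2]
```

```bash

python3 -m pendant '[[0,0,0,0,0,0.96,0.4],[0,0,0,0,0,0.96,0.4],[0.116,-0.2,0.685,-0.08,0.75,0,0.5],[0.116,-0.2,0.685,-0.08,0.75,0,0.5],[0.116,-0.2,0.685,-0.08,0.75,0,0.5],[0.116,-0.2,0.685,-0.08,0.75,0,0.5],[0.116,-0.2,0.685,-0.08,0.75,0,0.5],[0.116,-0.2,0.685,-0.08,0.75,0,0.5],[0.116,-0.2,0.685,-0.08,0.75,0,0.5],[0.116,-0.2,0.685,-0.08,0.75,0,0.5],[0.116,-0.2,0.685,-0.08,0.75,0,0.5]]'
python3 -m pendant '[[0.116,-0.2,0.685,-0.08,0.75,0,0.5],[0.116,-0.2,0.685,-0.08,0.75,0,0.5],[0.116,-0.2,0.685,-0.08,0.75,0,0.5],[0.116,-0.2,0.685,-0.08,0.75,0,0.5],[0.116,-0.2,0.685,-0.08,0.75,0,0.5],[0.116,-0.2,0.685,-0.08,0.75,0,0.5],[0.116,-0.2,0.685,-0.08,0.75,0,0.5],[0.116,-0.2,0.685,-0.08,0.75,0,0.5],[0.116,-0.2,0.685,-0.08,0.75,0,0.5],[0.116,-0.2,0.685,-0.08,0.75,0,0.5],[0.116,-0.2,0.685,-0.08,0.75,0,0.5],[0,0,0,0,0,0,0.5]]'
python3 -m pendant '[[0,0,0,0,0,0,0.5],[0,0,0,0,0,0,0.5]]'
python3 turn.py .534 .208 .145 180 0 76.5
python3 - <<'E'
from h import *
P=cloud(grab_frame("wrist"));c=(.534,.208)
m=(abs(P[...,0]-c[0])<.03)&(abs(P[...,1]-c[1])<.03)&(P[...,2]>.16)&(P[...,2]<.185)
q=P[m];print(len(q),cv2.minAreaRect((q[:,:2]*1000).astype(np.float32)))
E
```

```text
time_s: 16.25
position: [0.5534, 0.014, 0.2418]
eef_rot: [-173.9, 15.9, 26.3]
ft_force: [-0.4, 0.4, -0.0]
finger_gap: 0.0427
gripper_force: 0.0
time_s: 17.25
position: [0.5343, 0.1812, 0.2423]
eef_rot: [-178.1, 2.2, 69.1]
ft_force: [-0.4, 1.1, 0.3]
finger_gap: 0.0427
gripper_force: 0.0
time_s: 17.42
position: [0.5365, 0.1769, 0.2417]
eef_rot: [-178.2, 2.4, 68.6]
ft_force: [0.5, -0.3, -0.7]
finger_gap: 0.0427
gripper_force: 0.0
turn units [ 0.3  -0.43  1.39] shift units [-0.13  1.55 -4.84] now [0.5365 0.1769 0.2417] [-178.2    2.4   68.6]
1203 ((532.9033813476562, 210.390869140625), (34.25225830078125, 14.228428840637207), 76.92803955078125)
```

```bash

python3 -m pendant '[[0.15,-0.21,0.7,-0.07,0.78,0,0.5],[0.15,-0.21,0.7,-0.07,0.78,0,0.5],[0,0,0,0,0,0,0.5],[0,0,0,0,0,-0.8,0.5],[0,0,0,0,0,-0.8,0.5],[0,0,0,0,0,-0.8,0.5],[0,0,0,0,0,-0.8,0.5],[0,0,0,0,0,0,0.5],[0,0,0,0,0,0,0.5]]'
python3 turn.py .5335 .208 .145 180 0 76.7
```

```text
time_s: 18.22
position: [0.5335, 0.2079, 0.1775]
eef_rot: [-179.9, 0.0, 76.6]
ft_force: [-0.6, -0.2, 0.6]
finger_gap: 0.0425
gripper_force: 0.0
turn units [ 0.   -0.02  0.02] shift units [-0.    0.01 -1.63] now [0.5335 0.2079 0.1775] [-179.9    0.    76.6]
```

```bash

python3 -m pendant '[[0,0,0,0,0,-0.8,0.5],[0,0,0,0,0,-0.83,0.5],[0,0,0,0,0,0,0.5],[0,0,0,0,0,0,0.5],[0,0,0,0,0,0,0],[0,0,0,0,0,0,0],[0,0,0,0,0,0,0],[0,0,0,0,0,0,0],[0,0,0,0,0,0,0],[0,0,0,0,0,0,0]]' 50
python3 -m pendant '[[0.15,0.63,0,0.057,-0.013,0.02,0],[0.15,0.63,0,0.057,-0.013,0.02,0],[-0.207,-0.876,0,-0.079,0.019,0.033,0],[-0.207,-0.876,0,-0.079,0.019,0.033,0],[-0.207,-0.876,0,-0.079,0.019,0.033,0]]' 
python3 -m pendant '[[0.207,0.876,0,0.088,-0.021,0.033,0],[0.207,0.876,0,0.088,-0.021,0.033,0],[0.207,0.876,0,0.088,-0.021,0.033,0]]'
python3 - <<'E'
from h import *
for v in ("top","scene"):
    q=cloud(grab_frame(v)).reshape(-1,3);d=np.hypot(q[:,0]-.534,q[:,1]-.207);q=q[(d<.022)&(d>.014)&(q[:,2]>.13)&(q[:,2]<.15)];print(len(q),np.percentile(q[:,2],[50,80]) if len(q) else 0)
s=read_state();print(s["position"],s["eef_rot"],s["ft_force"])
E
```

```text
time_s: 19.05
position: [0.5337, 0.2097, 0.1468]
eef_rot: [179.9, -0.1, 76.7]
ft_force: [-1.2, 0.1, 6.7]
finger_gap: 0.0132
gripper_force: 51.5
time_s: 19.47
position: [0.5305, 0.2101, 0.1477]
eef_rot: [171.9, -0.2, 76.7]
ft_force: [0.3, 0.7, -5.8]
finger_gap: 0.0132
gripper_force: 51.3
time_s: 19.72
position: [0.5356, 0.2082, 0.1507]
eef_rot: [-172.4, -0.0, 76.9]
ft_force: [2.3, -1.1, -7.8]
finger_gap: 0.0133
gripper_force: 51.5
59 [0.14091668 0.14333039]
82 [0.14073687 0.14474011]
[0.53876176 0.20686378 0.14914483] [-1.72410600e+02 -1.38165045e-01  7.63797779e+01] [ 0.19332408 -0.52943731 -6.91462903]
```

Same behaviour as A; continue.

```bash

python3 -m pendant '[[-0.207,-0.876,0,-0.096,0.023,0.033,0],[-0.207,-0.876,0,-0.096,0.023,0.033,0],[-0.207,-0.876,0,-0.096,0.023,0.033,0],[0.207,0.876,0,0.105,-0.025,0.033,0],[0.207,0.876,0,0.105,-0.025,0.033,0],[0.207,0.876,0,0.105,-0.025,0.033,0]]' 
python3 -m pendant '[[-0.207,-0.876,0,-0.114,0.027,0.033,0],[-0.207,-0.876,0,-0.114,0.027,0.033,0],[-0.207,-0.876,0,-0.114,0.027,0.033,0],[0.207,0.876,0,0.123,-0.029,0.033,0],[0.207,0.876,0,0.123,-0.029,0.033,0],[0.207,0.876,0,0.123,-0.029,0.033,0]]'
python3 - <<'E'
from h import *
for v in ("top","scene"):
    q=cloud(grab_frame(v)).reshape(-1,3);d=np.hypot(q[:,0]-.534,q[:,1]-.207);q=q[(d<.022)&(d>.014)&(q[:,2]>.13)&(q[:,2]<.15)];print(len(q),np.percentile(q[:,2],[50,80]) if len(q) else 0)
s=read_state();print(s["position"],s["eef_rot"],s["ft_force"])
E
```

```text
time_s: 20.32
position: [0.5351, 0.2085, 0.1546]
eef_rot: [-172.5, 0.0, 77.0]
ft_force: [1.7, -0.4, -7.8]
finger_gap: 0.0133
gripper_force: 51.6
time_s: 20.82
position: [0.5354, 0.2084, 0.1583]
eef_rot: [-172.5, 0.0, 77.0]
ft_force: [0.8, 0.1, -7.4]
finger_gap: 0.0129
gripper_force: 51.5
71 [0.14107398 0.14689025]
95 [0.14340386 0.1465942 ]
[0.53924797 0.20610196 0.15624566] [-1.72478810e+02 -4.16603273e-02  7.64479065e+01] [ 0.15768288 -0.81075562 -6.95855759]
```

```bash

python3 -m pendant '[[-0.207,-0.876,0,-0.131,0.031,0.033,0],[-0.207,-0.876,0,-0.131,0.031,0.033,0],[-0.207,-0.876,0,-0.131,0.031,0.033,0],[0.207,0.876,0,0.138,-0.033,0.033,0],[0.207,0.876,0,0.138,-0.033,0.033,0],[0.207,0.876,0,0.138,-0.033,0.033,0]]' 
python3 -m pendant '[[-0.207,-0.876,0,-0.146,0.035,0.033,0],[-0.207,-0.876,0,-0.146,0.035,0.033,0],[-0.207,-0.876,0,-0.146,0.035,0.033,0],[0.207,0.876,0,0.152,-0.036,0.033,0],[0.207,0.876,0,0.152,-0.036,0.033,0]]'
python3 turn.py .5335 .208 .21 180 0 76.7
python3 -c "
from h import *
print(read_state()['ft_force'])"
```

```text
time_s: 21.42
position: [0.5362, 0.2093, 0.164]
eef_rot: [-172.6, -0.1, 77.0]
ft_force: [0.7, 0.3, -1.1]
finger_gap: 0.0129
gripper_force: 52.7
time_s: 21.83
position: [0.5301, 0.2112, 0.167]
eef_rot: [-177.8, 0.1, 77.3]
ft_force: [2.5, 0.4, 0.1]
finger_gap: 0.0131
gripper_force: 52.7
turn units [-0.08 -0.38 -0.11] shift units [ 0.17 -0.16  2.15] now [0.5301 0.2112 0.167 ] [-1.778e+02  1.000e-01  7.730e+01]
[2.5036441  0.44939267 0.11407277]
```

Lip released. Straighten and draw out as before.

```bash

python3 -m pendant '[[-0.1,-0.42,0,-0.08,0.02,0.05,0],[0,0,0,0,0,0.1,0],[0,0,0,0,0,0.2,0],[0,0,0,0,0,0.4,0],[0,0,0,0,0,0.6,0],[0,0,0,0,0,0.8,0],[0,0,0,0,0,0.8,0],[0,0,0,0,0,0,0]]' 
python3 - <<'E'
from h import *
f=grab_frame("scene");save(f,"s5.png",(330,200,480,390),3);q0=cloud(f).reshape(-1,3)
for c in ((.614,.202),(.534,.207)):
    d=np.hypot(q0[:,0]-c[0],q0[:,1]-c[1]);q=q0[(d<.024)&(d>.014)&(q0[:,2]>.13)&(q0[:,2]<.155)];print(len(q),np.percentile(q[:,2],[50,95]))
E
python3 turn.py .536 -.17 .227 180 0 -13.3
```

```text
time_s: 22.5
position: [0.5347, 0.211, 0.2289]
eef_rot: [179.5, -0.3, 76.8]
ft_force: [0.6, 0.9, 0.1]
finger_gap: 0.0134
gripper_force: 52.7
167 [0.13754298 0.14082307]
151 [0.13692125 0.14071765]
turn units [  0.05   0.08 -15.72] shift units [ 9.000e-02 -1.901e+01 -1.000e-02] now [0.5342 0.2102 0.2272] [179.6  -0.2  76.8]
```

View pics/s5.png

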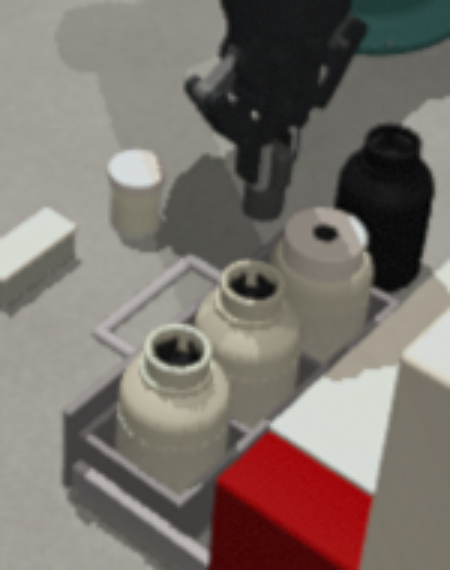

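Scene crop: both bottles are open and down, at (178,350) and (250,285). Stopper B is in the gripper at (262,200). To the tray, on the other half.

```bash

python3 -m pendant '[[0,0,-0.655,0,-0.79,0,0],[0,0,-0.655,0,-0.79,0,0],[0,0,-0.655,0,-0.79,0,0],[0,0,-0.655,0,-0.79,0,0],[0,0,-0.655,0,-0.79,0,0],[0,0,-0.655,0,-0.79,0,0],[0,0,-0.655,0,-0.79,0,0],[0,0,-0.655,0,-0.79,0,0],[0,0,-0.655,0,-0.79,0,0],[0,0,-0.655,0,-0.79,0,0],[0,0,-0.655,0,-0.79,0,0],[0,0,-0.655,0,-0.79,0,0]]' 
python3 -m pendant '[[0,0,-0.655,0,-0.79,0,0],[0,0,-0.655,0,-0.79,0,0],[0,0,-0.655,0,-0.79,0,0],[0,0,-0.655,0,-0.79,0,0],[0,0,-0.655,0,-0.79,0,0],[0,0,-0.655,0,-0.79,0,0],[0,0,-0.655,0,-0.79,0,0],[0,0,-0.655,0,-0.79,0,0],[0,0,-0.655,0,-0.79,0,0],[0,0,-0.655,0,-0.79,0,0],[0,0,-0.655,0,-0.79,0,0],[0,0,-0.655,0,-0.79,0,0]]' 
python3 -m pendant '[[0.18,0.75,0,0,0,-0.3,0],[0.18,0.75,0,0,0,-0.3,0],[0.18,0.75,0,0,0,-0.3,0],[0.18,0.75,0,0,0,-0.3,0],[0.18,0.75,0,0,0,-0.3,0],[0.18,0.75,0,0,0,-0.3,0],[0.18,0.75,0,0,0,-0.3,0],[0.18,0.75,0,0,0,-0.3,0],[0.18,0.75,0,0,0,-0.3,0],[0,0,0,0,0,0,0],[0,0,0,0,0,0,0]]'
python3 turn.py .535 -.172 .07 178 44 -13.3
python3 - <<'E'
from h import *
f=grab_frame("top");P=cloud(f);m=(P[...,2]>.008)&(P[...,2]<.06)&(f["img"].max(2)<90)&(abs(P[...,0]-.54)<.075)&(abs(P[...,1]+.146)<.06)
q=P[m];print(len(q),q.mean(0),q.min(0),q.max(0),read_state()["joints"])
E
```

```text
time_s: 23.55
position: [0.5328, 0.0189, 0.2242]
eef_rot: [179.8, -0.0, 31.5]
ft_force: [-0.1, -0.3, 1.2]
finger_gap: 0.0134
gripper_force: 52.6
time_s: 24.55
position: [0.5329, -0.1705, 0.2242]
eef_rot: [179.8, -0.0, -13.5]
ft_force: [-0.3, 0.2, 0.0]
finger_gap: 0.0136
gripper_force: 52.6
time_s: 25.47
position: [0.533, -0.1694, 0.1686]
eef_rot: [180.0, 39.8, -13.2]
ft_force: [-0.2, -0.3, 0.9]
finger_gap: 0.0134
gripper_force: 52.6
turn units [-0.08  0.77  0.22] shift units [ 0.1  -0.13 -4.93] now [ 0.533  -0.1694  0.1686] [180.   39.8 -13.2]
172 [ 0.56299431 -0.13303074  0.03199914] [ 0.53823836 -0.20014919  0.00825559] [ 0.60741723 -0.116625    0.04636654] [  32.55630445   49.41426046  -31.790132     77.59373473   16.54682712
   98.89443178 -104.82044958]
```

```bash

python3 -m pendant '[[0,0,0,0,-0.03,-0.8,0],[0,0,0,0,-0.03,-0.8,0],[0,0,0,0,-0.03,-0.8,0],[0,0,0,0,-0.03,-0.8,0],[0,0,0,0,0,-0.8,0],[0,0,0,0,0,-0.8,0],[0,0.4,0,0,0,-0.8,0],[0,0.4,0,0,0,-0.8,0],[0,0,0,0,0,0,0],[0,0,0,0,0,0,0]]'
python3 turn.py .535 -.172 .039 178 44 -13.3
```

```text
time_s: 26.35
position: [0.5324, -0.1716, 0.0404]
eef_rot: [178.6, 44.3, -14.2]
ft_force: [0.7, -0.3, -0.2]
finger_gap: 0.0133
gripper_force: 52.6
turn units [-0.08 -0.04  0.22] shift units [ 0.13 -0.02 -0.07] now [ 0.5324 -0.1716  0.0404] [178.6  44.3 -14.2]
```

```bash

python3 -m pendant '[[0,0,0,0,0,-0.1,0],[0,0,0,0,0,0,0.3],[0,0,0,0,0,0,0.3],[0,0,0,0,0,0,0.3],[0,0,0,0,0,0,0.3],[0,0,0,0.3,0,0.4,0.3],[0,0,0,0.3,0,0.6,0.3],[0,0,0,0.3,0,0.8,0.3],[0,0,0,0.3,0,0.8,0.3],[0,0,0,0,0,1,0.3],[0,0,0,0,0,1,0.3],[0,0,0,0,0,1,0.3]]'
python3 -m pendant '[[0,-0.8,0,0,0,0.5,0],[0,-0.8,0,0,0,0.5,0],[0,-0.8,0,0,0,0.5,0],[0,-0.8,0,0,0,0.5,0],[0,0,0,0,0,0,0]]'
python3 - <<'E'
from h import *
f=grab_frame("top");P=cloud(f);save(f,"t6.png",(180,150,440,320),3)
q=P[205:262,249:275].reshape(-1,3);q=q[(q[:,2]>.055)&(q[:,2]<.08)&(q[:,1]<.135)];print("bar",len(q),q.mean(0),np.percentile(q,[2,98],axis=0))
print(read_state()["joints"])
E
python3 turn.py .525 .075 .12 180 0 85.4
```

```text
time_s: 27.35
position: [0.5575, -0.1722, 0.1548]
eef_rot: [178.5, 44.1, -14.2]
ft_force: [0.1, -0.2, -0.3]
finger_gap: 0.0259
gripper_force: 0.0
time_s: 27.77
position: [0.5575, -0.1731, 0.1984]
eef_rot: [-176.7, 25.7, -11.5]
ft_force: [1.3, 0.8, 1.8]
finger_gap: 0.0
gripper_force: 0.0
bar 233 [0.53008848 0.12052454 0.06970404] [[0.47486801 0.11169068 0.06302677]
 [0.58077769 0.13266397 0.07677061]]
[  35.36231717   42.00756922  -32.75075443   81.87754585   15.03510998
   87.85511336 -101.48685245]
turn units [ 2.57 -4.48 16.71] shift units [-1.62 12.4  -3.83] now [ 0.5573 -0.1731  0.1966] [-176.7   26.   -11.5]
```

View pics/t6.png

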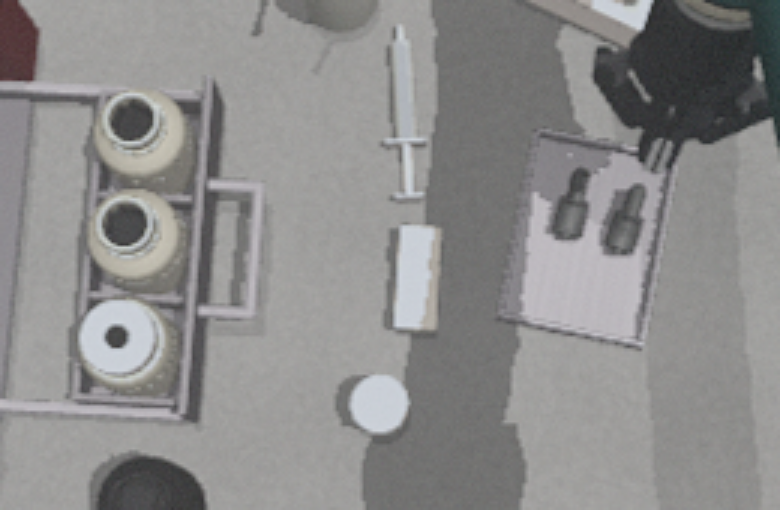

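Top crop: both stoppers lie in the tray at (572,205) and (625,220). All three bottles stand, and the handle bar is at (257,250). Fingers are shut; next the approach in front of the bar, leaning back slightly.

```bash
python3 turn.py .522 .062 .197 180 -12 85.4
```

```text
turn units [ 3.96 -6.36 16.29] shift units [-1.77 11.75  0.02] now [ 0.5573 -0.1731  0.1966] [-176.7   26.   -11.5]
```

```bash

python3 -m pendant '[[0.165,-0.265,0.68,-0.07,0.49,0.1,0],[0.165,-0.265,0.68,-0.07,0.49,0.1,0],[0.165,-0.265,0.68,-0.07,0.49,0,0],[0.165,-0.265,0.68,-0.07,0.49,0,0],[0.165,-0.265,0.68,-0.07,0.49,0,0],[0.165,-0.265,0.68,-0.07,0.49,0,0],[0.165,-0.265,0.68,-0.07,0.49,0,0],[0.165,-0.265,0.68,-0.07,0.49,0,0],[0.165,-0.265,0.68,-0.07,0.49,0,0],[0.165,-0.265,0.68,-0.07,0.49,0,0],[0.165,-0.265,0.68,-0.07,0.49,0,0],[0.165,-0.265,0.68,-0.07,0.49,0,0]]'
python3 -m pendant '[[0.165,-0.265,0.68,-0.07,0.49,0,0],[0.165,-0.265,0.68,-0.07,0.49,0,0],[0.165,-0.265,0.68,-0.07,0.49,0,0],[0.165,-0.265,0.68,-0.07,0.49,0,0],[0.165,-0.265,0.68,-0.07,0.49,0,0],[0.165,-0.265,0.68,-0.07,0.49,0,0],[0.165,-0.265,0.68,-0.07,0.49,0,0],[0.165,-0.265,0.68,-0.07,0.49,0,0],[0.165,-0.265,0.68,-0.07,0.49,0,0],[0.165,-0.265,0.68,-0.07,0.49,0,0],[0.165,-0.265,0.68,-0.07,0.49,0,0],[0.165,-0.265,0.68,-0.07,0.49,0,0]]'
python3 turn.py .522 .062 .052 180 -12 85.4
```

```text
time_s: 28.82
position: [0.5403, -0.054, 0.1961]
eef_rot: [-169.6, 6.5, 38.1]
ft_force: [1.2, 0.1, 0.3]
finger_gap: 0.0
gripper_force: 0.0
time_s: 29.82
position: [0.5235, 0.0633, 0.1961]
eef_rot: [-180.0, -11.7, 85.9]
ft_force: [0.0, -0.8, 0.1]
finger_gap: 0.0
gripper_force: 0.0
turn units [ 0.05 -0.01 -0.08] shift units [-0.07 -0.07 -7.21] now [0.5235 0.0633 0.1961] [-180.   -11.7   85.9]
```

```bash

python3 -m pendant '[[0,0,0,0,0,-0.9,0],[0,0,0,0,0,-0.9,0],[0,0,0,0,0,-0.9,0],[0,0,0,0,0,-0.9,0],[0,0,0,0,0,-0.9,0],[0,0,0,0,0,-0.9,0],[0,0,0,0,0,-0.9,0],[0,0,0,0,0,-0.9,0],[0,0,0,0,0,0,0]]'
python3 -m pendant '[[0,0,0,0.02,0.4,0,0],[0,0,0,0.02,0.4,0,0],[0,0,0,0.02,0.3,0,0],[0,0,0,0.02,0.3,0,0],[0,0,0,0.02,0.25,0,0],[0,0,0,0.02,0.25,0,0],[0,0,0,0.02,0.25,0,0],[0,0,0,0.02,0.25,0,0]]'
```

```text
time_s: 30.57
position: [0.5215, 0.0623, 0.049]
eef_rot: [-179.6, -11.6, 85.6]
ft_force: [-0.0, -0.2, 0.1]
finger_gap: -0.0003
gripper_force: 0.0
time_s: 31.23
position: [0.527, 0.1099, 0.0523]
eef_rot: [-180.0, -11.5, 85.6]
ft_force: [-0.7, -7.4, 3.8]
finger_gap: -0.0002
gripper_force: 3.1
```

```bash

python3 -m pendant '[[0,0,0,0.028,0.35,0,0],[0,0,0,0.028,0.35,0,0],[0,0,0,0.028,0.35,0,0],[0,0,0,0.028,0.35,0,0],[0,0,0,0.028,0.35,0,0],[0,0,0,0.028,0.35,0,0],[0,0,0,0.028,0.35,0,0],[0,0,0,0.028,0.35,0,0],[0,0,0,0.028,0.35,0,0],[0,0,0,0.028,0.35,0,0]]'
python3 -m pendant '[[0,0,0,0.028,0.35,0,0],[0,0,0,0.028,0.35,0,0],[0,0,0,0.028,0.35,0,0],[0,0,0,0.028,0.35,0,0],[0,0,0,0.028,0.35,0,0],[0,0,0,0.028,0.35,0,0],[0,0,0,0.02,0.25,0,0],[0,0,0,0.02,0.25,0,0],[0,0,0,0,0,0,0]]'
python3 - <<'E'
from h import *
f=grab_frame("top");P=cloud(f);save(f,"t7.png",(120,150,360,330),3)
E
```

```text
time_s: 32.07
position: [0.5325, 0.1785, 0.0519]
eef_rot: [-179.9, -11.4, 85.6]
ft_force: [-0.4, -7.3, 3.0]
finger_gap: -0.0002
gripper_force: 3.1
time_s: 32.82
position: [0.5366, 0.2323, 0.052]
eef_rot: [-180.0, -11.6, 85.7]
ft_force: [0.6, -2.3, -0.8]
finger_gap: 0.0003
gripper_force: 1.0
```

View pics/t7.png

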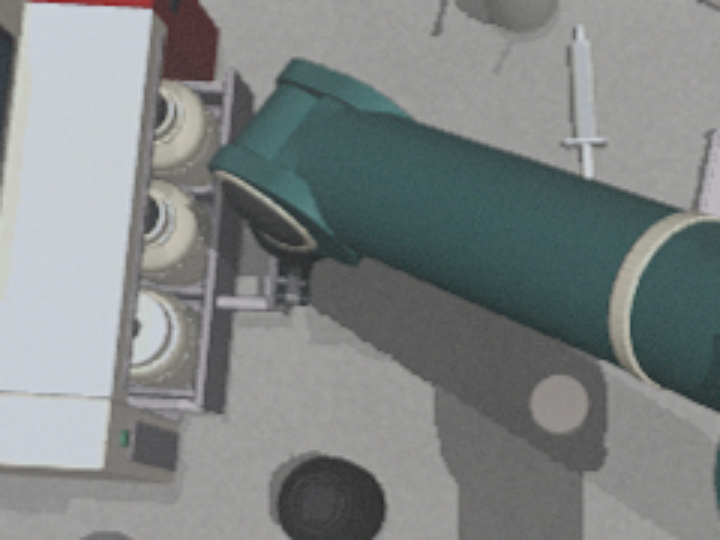

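The drawer is going in, with the bottles passing under the edge at (140,220). Keep pushing to the stop.

```bash

python3 -m pendant '[[0,0,0,0.02,0.25,0,0],[0,0,0,0.02,0.25,0,0],[0,0,0,0.02,0.25,0,0],[0,0,0,0.02,0.25,0,0],[0,0,0,0.02,0.2,0,0]]'
python3 -m pendant '[[0,0,0,0.01,0.15,0,0],[0,0,0,0,0.15,0,0]]'
python3 -m pendant '[[0,0,0,0.01,0.15,0,0],[0,0,0,0,0,0,0]]'
```

```text
time_s: 33.28
position: [0.5385, 0.2548, 0.0516]
eef_rot: [-179.9, -11.5, 85.6]
ft_force: [-0.8, -7.0, 1.1]
finger_gap: -0.0003
gripper_force: 3.0
time_s: 33.45
position: [0.539, 0.2606, 0.0516]
eef_rot: [-180.0, -11.5, 85.6]
ft_force: [-0.4, -5.6, 0.8]
finger_gap: 0.0004
gripper_force: 3.1
time_s: 33.62
position: [0.5392, 0.2645, 0.0518]
eef_rot: [-180.0, -11.5, 85.6]
ft_force: [1.6, -3.7, -1.6]
finger_gap: -0.0001
gripper_force: 1.9
```

```bash

python3 -m pendant '[[0,0,0,0.01,0.15,0,0],[0,0,0,0,0.1,0,0]]'
python3 -m pendant '[[0,0,0,0.01,0.12,0,0],[0,0,0,0,0,0,0]]'
python3 -m pendant '[[0,0,0,0.01,0.12,0,0],[0,0,0,0,0,0,0]]'
```

```text
time_s: 33.78
position: [0.5395, 0.2683, 0.0516]
eef_rot: [-180.0, -11.4, 85.6]
ft_force: [-0.5, -13.1, 4.5]
finger_gap: 0.0001
gripper_force: 5.8
time_s: 33.95
position: [0.5396, 0.2683, 0.0512]
eef_rot: [-179.9, -11.2, 85.5]
ft_force: [-1.3, -13.7, 4.5]
finger_gap: 0.0004
gripper_force: 6.3
time_s: 34.12
position: [0.5397, 0.2684, 0.0506]
eef_rot: [-179.9, -10.9, 85.4]
ft_force: [-2.0, -19.2, 6.9]
finger_gap: 0.0001
gripper_force: 8.5
```

Stalled at y 0.268 with rising force, so the drawer is on its stop. Back off and check.

```bash

python3 -m pendant '[[0,0,0,0,-0.4,0,0],[0,0,0,0,-0.8,0,0],[0,0,0,0,-1,0,0],[0,0,0,0,-1,0,0],[0,0,0,0,-1,0,0],[0,0,0,0,-1,0.3,0],[0,0,0,0,-1,1,0],[0,0,0,0,-1,1,0],[0,0,0,0,-1,1,0],[0,0,0,0,-1,1,0],[0,0,0,0,-1,1,0],[0,0,0,0,0,0,0]]'
python3 -m pendant '[[0,0,0,-0.5,-0.8,1,0],[0,0,0,-0.5,-0.8,1,0],[0,0,0,-0.5,-0.8,1,0],[0,0,0,-0.5,-0.8,1,0],[0,0,0,0,0,0,0],[0,0,0,0,0,0,0],[0,0,0,0,0,0,0]]'
python3 - <<'E'
from h import *
f=grab_frame("scene");P=cloud(f)
t=grab_frame("top");Q=cloud(t)
for n,X in (("scene",P),("top",Q)):
    q=X.reshape(-1,3);m=(abs(q[:,0]-.54)<.06)&(abs(q[:,1]-.28)<.06)&(q[:,2]>.055)&(q[:,2]<.08);q=q[m];print(n,len(q),np.percentile(q,[2,50,98],axis=0).round(4) if len(q) else 0)
im=np.hstack([cv2.resize(t["img"][150:330,100:420],(400,225)),cv2.resize(f["img"][200:425,200:600],(400,225))])
cv2.imwrite("pics/end.png",im[:,:,::-1])
E
```

```text
time_s: 35.12
position: [0.5427, 0.0686, 0.1615]
eef_rot: [179.6, -11.7, 85.4]
ft_force: [0.5, 0.3, 0.4]
finger_gap: 0.0001
gripper_force: 0.0
time_s: 35.7
position: [0.4996, 0.0087, 0.2378]
eef_rot: [-180.0, -11.7, 85.7]
ft_force: [-0.4, 0.0, 1.0]
finger_gap: -0.0001
gripper_force: 0.0
scene 0 0
top 518 [[0.486  0.2721 0.0573]
 [0.5388 0.3    0.0693]
 [0.5949 0.3368 0.0793]]
```

View pics/end.png

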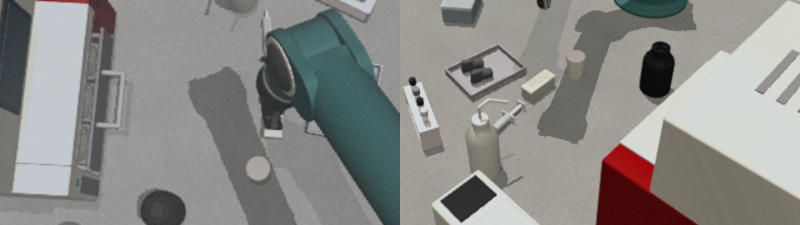

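The bar moved 0.160 m, so the drawer is home. Both stoppers are in the tray at (475,70) in the right half, and the bystanders are untouched. The arm is clear.

```bash
python3 -c "
from bench import sign_off
print(sign_off())"
```

```text
the job is handed in; nothing more can be done
None
```

I worked both stoppers out and left them lying in the tray, then pushed the drawer to its stop with the two open bottles and the capped one standing down in it; the bystanders looked untouched, and I handed the job in at about 36 s, with no verdict shown.

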